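Park the bench kit in its fitted trays

TASK

Tidy away the bench kit that stands along the front of the bench, nearest the robot: put its amber bottle, the timer, the forceps and the small square box each into the grey tray whose shape fits it (round, short oblong, long narrow, square), sitting fully down on the tray floor inside the rim, with the bottle and the timer standing upright and the forceps flat. Do not knock the bottle or the timer over on the way, and leave the tape roll beside them and the yellow tip box where they are.

Things in the scene. Friction and masses are not known exactly. Their poses are not given: they have to be found in the camera images.
- amber_bottle_mid (a point): amber_bottle: in the row at the front of the bench (not the like one far back at the left), upright brown reagent bottle with a dark blue cap, 45 mm in diameter, 128 mm tall; straight body up to 90 mm, there is where to grip it. The point is on its axis, 64 mm above its base; z up
- timer_mid (a point): timer: in the row at the front of the bench (not the like one far back), white bench timer standing on its long edge, 20 mm thick (its x), 70 mm long (its y), 62 mm tall. The point is its centre, 31 mm above its base; z up
- forceps_mid (a point): forceps: in the row at the front of the bench, steel forceps lying flat, 138 mm long (its y), at most 20 mm wide (its x), 9 mm high. The point is its centre, 4.5 mm above its underside; z up
- cuvette_box_mid (a point): cuvette_box: small closed white plastic box with square plan, grey seam and grey square on its lid, in the row at the front of the bench, 54 x 54 mm (x, y), 42 mm tall. The point is its centre, 21 mm above its base; z up
- round_tray: round_tray: fixed to the bench, grey plastic, round, 63 mm inside the rim; floor 3 mm above the bench, rim 5 mm wide, its top 9 mm above the bench, so about 9 mm of play all round the thing that belongs there; a dark inlay in the floor shows that thing's footprint. Origin at the tray's centre, on the bench; z up
- oblong_tray: oblong_tray: fixed to the bench, grey plastic, short rectangle, 38 mm (x) by 88 mm (y) inside the rim; floor 3 mm above the bench, rim 5 mm wide, its top 9 mm above the bench, so about 9 mm of play all round the thing that belongs there; a dark inlay in the floor shows that thing's footprint. Origin at the tray's centre, on the bench; z up, y along its length
- long_tray: long_tray: fixed to the bench, grey plastic, long narrow rectangle, 38 mm (x) by 156 mm (y) inside the rim; for 70 mm in the middle of both long sides the rim is left out to make room for fingers; floor 3 mm above the bench, rim 5 mm wide, its top 9 mm above the bench, so about 9 mm of play all round the thing that belongs there; a dark inlay in the floor shows that thing's footprint. Origin at the tray's centre, on the bench; z up, y along its length
- square_tray: square_tray: fixed to the bench, grey plastic, square, 72 x 72 mm inside the rim; floor 3 mm above the bench, rim 5 mm wide, its top 9 mm above the bench, so about 9 mm of play all round the thing that belongs there; a dark inlay in the floor shows that thing's footprint. Origin at the tray's centre, on the bench; z up, x and y along its sides
- tape_roll: bystander: roll of brown tape lying flat, 92 mm in diameter, 48 mm tall, among the things to put away; origin at the centre of its underside; z up
- tip_box_yellow: bystander: tip box with a yellow lid, 112 x 86 mm (x, y), 69 mm tall, between the trays, towards the back; origin at the centre of its underside; z up

How it is judged:
By the outcome, as a careful person would: the job done as asked, in the order asked, and still so for the second after the job is handed in, with the robot touching nothing.
It also fails if it takes over 112 s, if anything falls off the work surface, if the arm or the gripper's body presses on something with over 40 N, if the wrist force passes 120 N, or if a joint passes its speed limit or range.

ROBOT

A 6-joint arm with a two-finger parallel gripper is mounted at the origin on a cart in front of the work surface, level with it; the furniture and walls round the work are solid. World frame = base frame: x ahead of the robot, y to its left, z up, the work surface at z = 0. Lengths are in m, angles in rad, forces in N, time in s.
With the tool pointing down it reaches from about 0.275 to 0.825 m from the base axis. Payload 4.9 kg.
Tool frame: the origin (TCP) lies midway between the tips of the shut fingers; the grasp point (between the pads) lies 19 mm behind it (grip_point_offset is the distance from the TCP to the grasp point, in m); z points along the fingers, y is the line along which they close (so a half turn about z gives the same grasp; the last joint's range is limited). The gripper opens to 85 mm and grips with 20 to 120 N. Pads are 22 mm wide; open, the fingers measure 114 mm over their backs; the gripper's body (76 mm by 85 mm) begins 54 mm behind the grasp point. The pads swing forward as they close: fully open they stand 13 mm farther back than shut.
Start: joints at [-1.397, 0.326, -0.193, 1.052, 0, 1.437], TCP at [0.167, -0.524, 0.231] pointing down, gripper open.
Joint ranges: [-2.65, 2.65], [-0.97, 1.79], [-1.3, 1.35], [-1.93, 2.1], [-1.47, 1.37], [-3.14, 3.14]. Speed limits (rad/s): [2.57, 2.57, 3.14, 3.14, 3.14, 3.14].

INTERFACE

Orientations are given as a rotation vector (axis times angle).
In Python, from cell import * gives the robot as it stands. Calls block until the motion is done:
- movep(position, orientation): joint-space move of the TCP to a pose.
- move_l(position, velocity=0.15, rot=None, until_force=None): straight line of the TCP; rot=None keeps the orientation; velocity is the mean speed in m/s. With until_force (N) it stops when the force on the tool has changed by that much, and returns True; else False.
- set_joints(angles): joint-space move.
- let_go() and grab(newtons=None): open the fingers fully, or close them until they stop; newtons is the grip in N (None keeps the last).
- sleep(seconds).
- ik(position, orientation): joint angles nearest the present ones, or None.
- get_state(): the state.
- grab_frame(name): name is "scene" or "side" or "wrist"; returns a dict with "img" (400x640x3 uint8, red, green, blue), "fx", "fy", "cx", "cy" (pixels), "k1" (the pictures are not rectified: a ray, as slopes to the right and down, at radius r is drawn at 1 + k1 r^2 times it, then the intrinsics apply), "cam_to_world" (4x4, takes a point from camera to world coordinates); the wrist camera has in their place "T_tool_cam" (4x4, takes a point from camera to tool coordinates, whose origin is the TCP and whose axes are the flange's). Camera axes: x right, y down, z forward; pixel columns grow to the right and rows downward; lengths in m; the calibration is good to about 2 mm. A picture is of the moment at which its call begins: read the wrist's pose just before it. There is no depth.
A pose or a line that the arm cannot do raises MotionError and nothing moves.
- sign_off(): hands the job in; it is judged then, once.
Trained networks look in the newest picture that a camera, given by its name, has taken for a name from the list of things; names that differ only in an ending like _2 or _b are one class to them, and where a whole thing is asked for, a point or a joint stands for the part that bears it (a point fixed in the world has none). Each returns a list of dicts, best first, with "score" (0 to 1); they miss things now and then, are a little off and sometimes report something else, mostly with a low value. They report only what shows in the picture. A call takes as long as a camera call.
- spot_in(camera, name): "centre" ([column, row] in pixels, amid what is visible of it).
- silhouettes(camera, name): "mask" (400x640 bool, what is visible of it) and "centre" ([column, row] in pixels, amid what is visible of it).
- tip_of(camera, name): "centre" ([column, row] in pixels: a listed point, or the origin of a listed thing).
The state is a dict: "clock": time; "q": joint angles; "joint_velocities": joint speeds; "tau": joint torques, N m; "position": TCP position; "eef_rot": TCP orientation; "contact_force": force on the tool from outside, world axes, zero at the start; "wrist_torque": the same for the moment, N m; "finger_gap": opening from 0.0 (shut) to 1.0 (fully open); "grasp_force": force on a finger pad.
Only numpy, scipy, OpenCV 4.12 (cv2) and the standard library are available. Lean on these libraries where they do the work, as an engineer would, in place of code of your own. Each camera call takes 0.05 s, during which the arm holds its last target. There are 200 camera calls.

## Working session

There is one attempt and no reset: what is moved stays moved. The work goes in short steps, each a Python script; the robot and the scene stay as the last script left them, time stands still between calls to the robot, and variables do not carry over. Pictures are saved under pics/ and viewed, at most 14 in all, crops included, and the job is handed in when it is done.

```bash
mkdir -p pics; ls; python3 - <<'E'
from cell import *
import cv2
s=get_state();print(s)
for c in("scene","side","wrist"):
    f=grab_frame(c);cv2.imwrite(f"pics/{c}0.png",f["img"][:,:,::-1])
    print(c,{k:(v.tolist() if hasattr(v,'tolist') else v) for k,v in f.items() if k!="img"})
    for n in "amber_bottle_mid timer_mid forceps_mid cuvette_box_mid round_tray oblong_tray long_tray square_tray tape_roll tip_box_yellow".split():
        print(n,[([round(float(x)) for x in d["centre"]],round(float(d["score"]),2)) for d in tip_of(c,n)])
E
```

```text
pics
{'clock': 0.0, 'q': array([-1.39723694e+00,  3.26932126e-01, -1.93582838e-01,  1.05196659e+00,
        2.37988336e-05,  1.43665363e+00]), 'joint_velocities': array([ 0.00056183, -0.0001894 , -0.00074569,  0.00012475,  0.00078028,
        0.00023061]), 'tau': array([ 9.86735649e-04, -4.43399298e+01,  2.62436414e+01,  1.54661830e-02,
        1.00468289e-04, -3.68377755e-06]), 'position': array([ 0.1665276 , -0.52359059,  0.23050861]), 'eef_rot': array([-3.10281951e+00, -4.81174489e-01,  1.47836225e-05]), 'contact_force': array([-0.14485023, -0.24187908,  0.45381442]), 'wrist_torque': array([ 0.01064263,  0.01560712, -0.03334591]), 'grasp_force': 0.0, 'finger_gap': 0.997228773210549}
scene {'fx': 473.99784454055236, 'fy': 473.99784454055236, 'cx': 323.0668013357084, 'cy': 199.4383421805805, 'k1': -0.102888810063508, 'cam_to_world': [[0.8741004437489152, -0.32267376321688446, 0.3630840904933775, 0.012833462604518408], [-0.4853880950075054, -0.6088832278238252, 0.6274229929639369, -0.9524366249611248], [0.018622874722611208, -0.7246674115801631, -0.688847102868824, 1.1031198619993872
[... 969 characters left out ...]
0, 193], 0.85)]
square_tray [([331, 158], 0.48)]
tape_roll []
tip_box_yellow [([291, 216], 0.88)]
wrist {'fx': 334.5495798132721, 'fy': 334.5495798132721, 'cx': 321.5112772853552, 'cy': 196.37550549466363, 'k1': -0.02627080537340324, 'T_tool_cam': [[0.0004088684808262424, -0.9521561030634973, -0.30561182605635584, 0.07811660309802002], [0.9999999062119758, 0.00034565375406061394, 0.00026095885107863415, -0.0002200909717330335], [-0.00014283768774123087, -0.30561190409147543, 0.9521561550895825, -0.14240389937060197], [0.0, 0.0, 0.0, 1.0]]}
amber_bottle_mid []
timer_mid []
forceps_mid []
cuvette_box_mid []
round_tray []
oblong_tray []
long_tray []
square_tray []
tape_roll []
tip_box_yellow []
```

View pics/scene0.png

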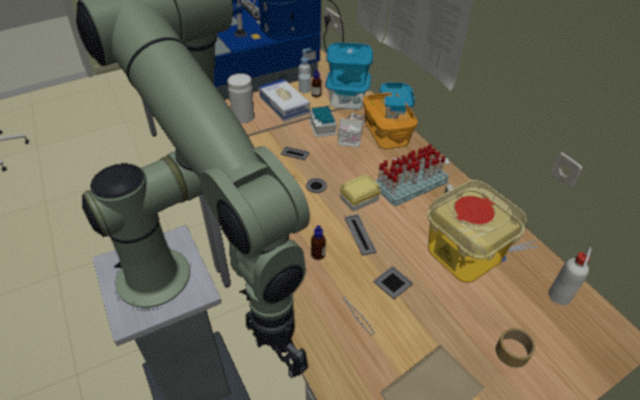

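View pics/side0.png

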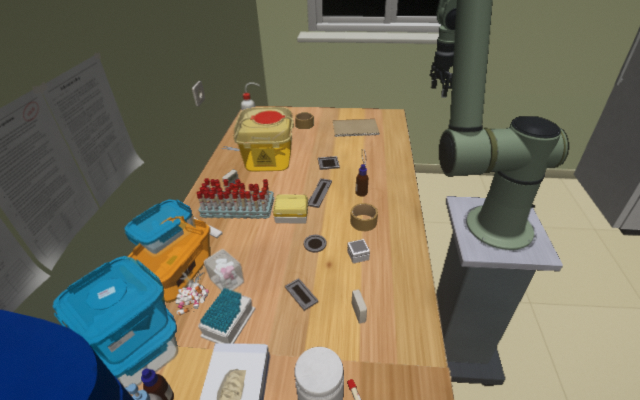

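The scene view shows the bottle at (318,242), the forceps at (358,315) and the trays at (295,153), (316,186), (359,235) and (393,282). The side view shows the front row: timer (359,305), box (357,250), tape (364,217), bottle (361,183), forceps behind it at about (364,157). The second bottle is at (155,385). Next I take overhead wrist views and fit silhouettes.

```bash
cat > h.py <<'E'
from cell import *
import numpy as np, cv2
from scipy.spatial.transform import Rotation as R
from scipy.optimize import minimize
def down(yaw): return (R.from_euler('z',yaw)*R.from_euler('x',np.pi)).as_rotvec()
def cam(name):
    s=get_state(); f=grab_frame(name)
    if name=="wrist":
        T=np.eye(4);T[:3,:3]=R.from_rotvec(s["eef_rot"]).as_matrix();T[:3,3]=s["position"]
        f["cam_to_world"]=T@np.array(f["T_tool_cam"])
    f["K"]=np.array([[f["fx"],0,f["cx"]],[0,f["fy"],f["cy"]],[0,0,1]]);f["W"]=np.linalg.inv(np.array(f["cam_to_world"]))
    f["D"]=np.array([f["k1"],0,0,0]);return f
def proj(f,P): return cv2.projectPoints(np.asarray(P,float),cv2.Rodrigues(f["W"][:3,:3])[0],f["W"][:3,3],f["K"],f["D"])[0][:,0]
def onplane(f,px,z):
    u=cv2.undistortPoints(np.array([[px]],float),f["K"],f["D"])[0,0]
    C=np.array(f["cam_to_world"]);d=C[:3,:3]@[*u,1];return (C[:3,3]+d*(z-C[2,3])/d[2])[:2]
def box(w,l,h): return [np.array([[x*w/2,y*l/2,z] for x in(-1,1) for y in(-1,1) for z in(0,h)])]
def cyl(d,z0,z1):
    a=np.linspace(0,2*np.pi,40);return np.array([[d/2*np.cos(t),d/2*np.sin(t),z] for t in a for z in(z0,z1)])
SH=dict(amber_bottle_mid=[cyl(.045,0,.09),cyl(.028,.09,.128)],timer_mid=box(.02,.07,.062),forceps_mid=box(.02,.138,.009),
 cuvette_box_mid=box(.054,.054,.042),round_tray=[cyl(.073,0,.009)],oblong_tray=box(.048,.098,.009),long_tray=box(.048,.166,.009),
 square_tray=box(.082,.082,.009),tape_roll=[cyl(.092,0,.048)],tip_box_yellow=box(.112,.086,.069))
def draw(f,n,p,S=4):
    m=np.zeros((400*S,640*S),np.uint8);c,s=np.cos(p[2]),np.sin(p[2]);M=np.array([[c,-s,0],[s,c,0],[0,0,1]])
    for V in SH[n]:
        q=proj(f,V@M.T+[p[0],p[1],p[3] if len(p)>3 else 0])
        cv2.fillConvexPoly(m,cv2.convexHull(((q+.5)*S).astype(np.int32)),1)
    return m>0
def fit(n,obs,p0):
    """obs: [(frame,mask)]; p0=(x,y,yaw); maximise mean IoU"""
    big=[np.kron(m,np.ones((4,4),bool)) for _,m in obs]
    def c(p):
        e=0
        for (f,_),b in zip(obs,big):
            d=draw(f,n,p);e-=(d&b).sum()/max(1,(d|b).sum())
        return e/len(obs)
    best=None
    for y in ([0] if 'bottle' in n or n in('round_tray','tape_roll') else p0[2]+np.array([0,.4,-.4] if len(p0)==3 and p0[2] else [0,.8,1.57,-.8])):
        s=np.array([[0,0,0],[.01,0,0],[0,.01,0],[0,0,.15]])+[p0[0],p0[1],y]
        r=minimize(c,s[0],method='Nelder-Mead',options=dict(initial_simplex=s,xatol=2e-4,fatol=2e-4,maxiter=120))
        if best is None or r.fun<best.fun: best=r
    return best.x,-best.fun
E
cat > look.py <<'E'
from h import *
import pickle
NAMES=list(SH)
F={"side":cam("side")}
side={n:silhouettes("side",n) for n in NAMES}
out={"side":(F["side"],side)}
for k,(x,y) in dict(R=(.50,-.15),L=(.50,.15)).items():
    movep([x,y,.33],down(0)); sleep(.3)
    f=cam("wrist");cv2.imwrite(f"pics/wrist{k}.png",f["img"][:,:,::-1])
    out[k]=(f,{n:silhouettes("wrist",n) for n in NAMES})
    print(k,get_state()["clock"],get_state()["q"].round(2))
pickle.dump(out,open("obs.pkl","wb"))
for k,(f,o) in out.items():
    for n in NAMES: print(k,n,[(onplane(f,d["centre"],SH[n][0][:,2].max()/2).round(3).tolist(),int(d["mask"].sum()),round(float(d["score"]),2)) for d in o[n]])
E
python3 look.py
```

```text
R 4.9 [-0.43  0.23 -0.07  1.27  0.    2.71]
L 10.4333 [ 0.15  0.23 -0.07  1.27 -0.   -2.99]
side amber_bottle_mid [([0.463, -0.172], 294, 0.69)]
side timer_mid [([0.459, 0.37], 323, 0.6)]
side forceps_mid [([0.448, 0.016], 591, 0.51)]
side cuvette_box_mid [([0.471, 0.165], 451, 0.66)]
side round_tray [([0.599, 0.116], 329, 0.69)]
side oblong_tray [([0.613, 0.32], 583, 0.64), ([0.612, -0.121], 385, 0.62)]
side long_tray [([0.616, -0.13], 345, 0.71)]
side square_tray [([0.602, -0.354], 228, 0.65)]
side tape_roll [([0.46, 0.037], 595, 0.66), ([0.47, 0.173], 414, 0.55)]
side tip_box_yellow [([0.706, -0.018], 955, 0.62)]
R amber_bottle_mid [([0.463, -0.151], 1366, 0.55), ([0.474, 0.149], 2159, 0.28), ([0.616, -0.138], 5088, 0.19)]
R timer_mid []
R forceps_mid [([0.456, -0.386], 506, 0.73), ([0.604, -0.347], 4141, 0.61)]
R cuvette_box_mid [([0.466, 0.169], 2240, 0.61)]
R round_tray [([0.605, 0.12], 2644, 0.69)]
R oblong_tray [([0.45, -0.149], 1359, 0.58), ([0.632, 0.272], 52, 0.49)]
R long_tray [([0.62, -0.136], 5176, 0.65), ([0.631, 0.27], 51, 0.18)]
R square_tray [([0.602, -0.345], 4124, 0.73)]
R tape_roll [([0.439, 0.032], 2599, 0.55)]
R tip_box_yellow [([0.665, -0.003], 2702, 0.7)]
L amber_bottle_mid [([0.46, -0.16], 2439, 0.78), ([0.475, 0.167], 1714, 0.49)]
L timer_mid [([0.462, 0.367], 1109, 0.68)]
L forceps_mid []
L cuvette_box_mid [([0.465, 0.168], 1770, 0.65)]
L round_tray [([0.606, 0.12], 2588, 0.91), ([0.621, -0.135], 5063, 0.52)]
L oblong_tray [([0.623, 0.322], 3102, 0.83)]
L long_tray [([0.619, -0.135], 4949, 0.71)]
L square_tray []
L tape_roll [([0.433, -0.009], 2587, 0.96), ([0.617, 0.312], 3075, 0.65)]
L tip_box_yellow [([0.664, -0.007], 2567, 0.56)]
```

```bash
cat > fitall.py <<'E'
from h import *
import pickle
out=pickle.load(open("obs.pkl","rb"))
use=dict(amber_bottle_mid="RL",timer_mid="L",forceps_mid="R",cuvette_box_mid="RL",round_tray="RL",oblong_tray="L",long_tray="RL",square_tray="R",tape_roll="L",tip_box_yellow="RL")
res={}
im={k:out[k][0]["img"][:,:,::-1].copy() for k in "RL"}
for n,ks in use.items():
    obs=[(out[k][0],out[k][1][n][0]["mask"]) for k in ks]
    if n!="forceps_mid" and n!="square_tray" and n!="tape_roll": obs.append((out["side"][0],out["side"][1][n][0]["mask"]))
    p0=np.mean([onplane(out[k][0],out[k][1][n][0]["centre"],SH[n][0][:,2].max()/2) for k in ks],axis=0)
    p,i=fit(n,obs,[*p0,0]);res[n]=p;each=[fit(n,[o],p)[0][:2].round(3).tolist() for o in obs]
    print(n,p.round(4),round(i,3),each)
    for k in "RL":
        c,_=cv2.findContours(draw(out[k][0],n,p,1).astype(np.uint8),0,1);cv2.drawContours(im[k],c,-1,(0,255,0),1)
pickle.dump(res,open("res.pkl","wb"))
for k in "RL": cv2.imwrite(f"pics/fit{k}.png",im[k])
E
python3 fitall.py
```

```text
amber_bottle_mid [ 0.4633 -0.1502  0.0876] 0.803 [[0.468, -0.151], [0.466, -0.142], [0.463, -0.15]]
timer_mid [0.4624 0.3663 0.3316] 0.813 [[0.462, 0.368], [0.462, 0.367]]
forceps_mid [ 0.4572 -0.3898  0.0341] 0.346 [[0.457, -0.39]]
cuvette_box_mid [0.468  0.1638 0.3558] 0.93 [[0.467, 0.164], [0.467, 0.164], [0.469, 0.165]]
round_tray [ 0.6054  0.1246 -0.015 ] 0.951 [[0.605, 0.124], [0.605, 0.124], [0.607, 0.126]]
oblong_tray [0.6214 0.3229 0.7254] 0.924 [[0.621, 0.322], [0.622, 0.324]]
long_tray [ 0.6179 -0.1404 -0.2097] 0.921 [[0.618, -0.141], [0.618, -0.14], [0.618, -0.141]]
square_tray [ 0.6019 -0.3446  0.2076] 0.961 [[0.602, -0.345]]
tape_roll [ 0.4525  0.0091 -0.3165] 0.609 [[0.453, 0.009]]
tip_box_yellow [ 0.705  -0.0083  0.069 ] 0.876 [[0.705, -0.006], [0.706, -0.009], [0.703, -0.006]]
```

View pics/fitR.png

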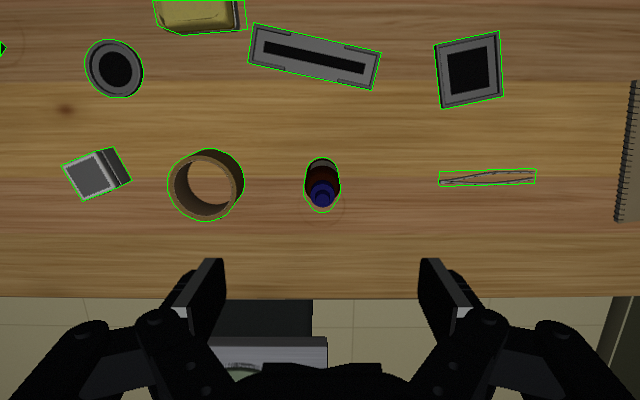

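View pics/fitL.png

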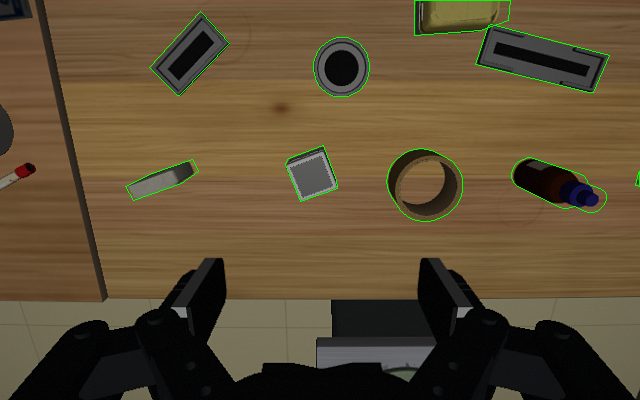

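The outlines overlay the objects well. In the right view: forceps (488,178), bottle (322,185), square tray (468,69), long tray (314,56). In the left view: timer (162,180), box (312,175), round tray (341,67), oblong tray (190,54). Starting with the bottle.

```bash
cat > pp.py <<'E'
from h import *
import pickle
res=pickle.load(open("res.pkl","rb"))
def tool(x,y,close,sym=np.pi,lim=1.9):
    """rotvec with tool y along world angle `close` (mod sym), last joint nearest its present angle"""
    s=get_state();q6=s["q"][5];q1=np.arctan2(y,x);b=np.pi+q1-(close+np.pi/2)
    c=[b+k*sym for k in range(-6,7)];c=[v for v in c if abs(v)<lim]
    t=min(c,key=lambda v:abs(v-q6));return down(np.pi+q1-t)
def note(t):
    s=get_state();print(t,"t",round(s["clock"],1),"pos",s["position"].round(4),"gap",round(s["finger_gap"],3),"F",s["contact_force"].round(1),"grip",round(s["grasp_force"],1),"q6",round(s["q"][5],2))
def pick(x,y,close,z,N,hi=.25,up=.16,sym=np.pi):
    movep([x,y,hi],tool(x,y,close,sym));note("above")
    h=move_l([x,y,z],.15,until_force=12);note(f"down hit={h}")
    grab(N);note("grabbed");move_l([x,y,z+up],.15);sleep(.1);note("lifted")
def place(x,y,close,z,up=.15,sym=np.pi,clear=.1):
    p=get_state()["position"];rot=tool(x,y,close,sym)
    dr=(R.from_rotvec(rot)*R.from_rotvec(get_state()["eef_rot"]).inv()).magnitude();d=np.hypot(x-p[0],y-p[1])
    move_l([x,y,p[2]],min(.25,d/max(dr/1.0,.3)),rot=rot);note("over")
    move_l([x,y,z+.012],.15);h=move_l([x,y,z-.002],.03,until_force=6);note(f"set hit={h}")
    let_go();move_l([x,y,z+up],.2);note("released")
E
python3 - <<'E'
from pp import *
t=res["round_tray"]
pick(.465,-.149,np.pi/2,.061,50)
f=cam("wrist");cv2.imwrite("pics/b1.png",f["img"][:,:,::-1])
E
```

```text
above t 12.6 pos [ 0.4652 -0.1488  0.2501] gap 1.002 F [-0.6 -0.4  0.9] grip 0.0 q6 -0.46
down hit=False t 14.0 pos [ 0.4656 -0.1493  0.0617] gap 1.006 F [0.3 1.2 0.3] grip 0.0 q6 -0.46
grabbed t 14.5 pos [ 0.4655 -0.1494  0.0616] gap 0.513 F [-0.2 -1.   5.3] grip 50.3 q6 -0.46
lifted t 15.8 pos [ 0.4644 -0.1487  0.22  ] gap 0.513 F [-0.1 -0.2 -0.1] grip 50.8 q6 -0.46
```

View pics/b1.png

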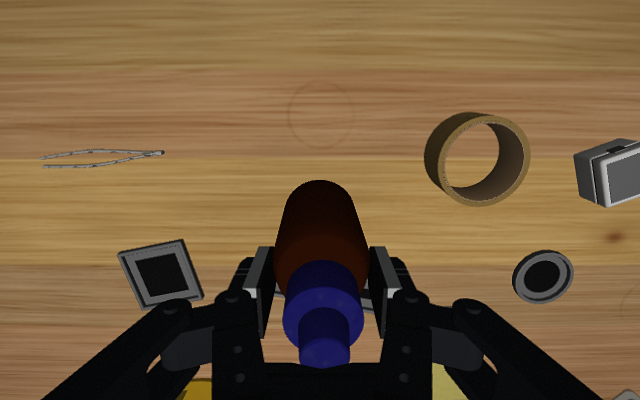

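The bottle is held upright between the pads (axis about column 322), and the forceps at (100,158) and tape (478,158) are undisturbed. I check its offset along the pads, then place it.

```bash
python3 - <<'E'
from pp import *
f=cam("wrist");m=silhouettes("wrist","amber_bottle_mid")[0]["mask"]
V=SH["amber_bottle_mid"];SH["amber_bottle_mid"]=[v+[0,0,.158] for v in V]
p,i=fit("amber_bottle_mid",[(f,m)],[.465,-.149,0]);pos=get_state()["position"]
o=p[:2]-pos[:2];print("offset",o.round(4),i,[onplane(f,d["centre"],.222).round(4) for d in tip_of("wrist","amber_bottle_mid")])
ox=float(np.clip(o[0],-.006,.006)) if i>.8 else 0
t=res["round_tray"]
place(t[0]-ox,t[1],np.pi/2,.0646,up=.19)
f=cam("wrist");cv2.imwrite("pics/b2.png",f["img"][:,:,::-1])
f=cam("side");cv2.imwrite("pics/b2s.png",f["img"][100:350,200:500,::-1].repeat(2,0).repeat(2,1))
p,i=fit("round_tray",[(f,silhouettes("side","round_tray")[0]["mask"])],t);print(p,i)
SH["amber_bottle_mid"]=[v+[0,0,.003] for v in V]
p,i=fit("amber_bottle_mid",[(f,silhouettes("side","amber_bottle_mid")[0]["mask"])],t);print(p,i)
E
```

```text
offset [-0.0155 -0.0002] 0.7551457061348549 [array([ 0.4613, -0.148 ])]
over t 17.4 pos [0.6049 0.1237 0.2205] gap 0.519 F [ 0.1 -0.1 -0.7] grip 50.8 q6 0.08
set hit=True t 18.9 pos [0.6056 0.124  0.0642] gap 0.51 F [-0.  -2.4  2.5] grip 50.8 q6 0.08
released t 20.5 pos [0.6047 0.1245 0.2533] gap 1.0 F [-0.4  0.1 -1.2] grip 0.0 q6 0.08
[0.60650721 0.12577994 0.0528094 ] 0.4431899641577061
[ 0.60288264  0.13058582 -0.02467903] 0.8255567998009208
```

View pics/b2.png

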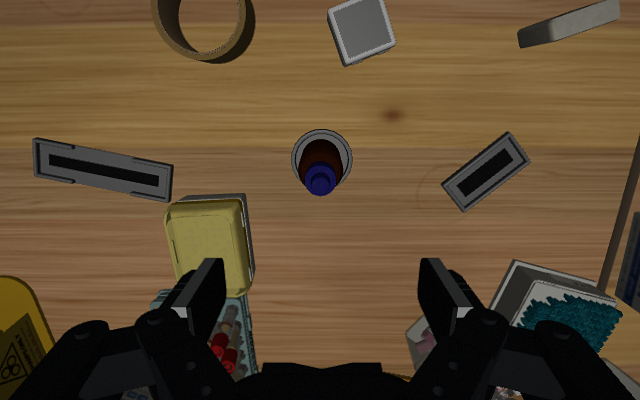

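The bottle stands in the round tray at (321,165), inside the rim, and contact came at floor height. The timer is next.

```bash
python3 - <<'E'
from pp import *
a=res["timer_mid"];t=res["oblong_tray"]
pick(a[0],a[1],a[2],.024,50,up=.12,hi=.22)
p=get_state()["position"]
place(t[0],t[1],t[2],.0272,up=.2)
f=cam("wrist");cv2.imwrite("pics/t1.png",f["img"][:,:,::-1])
E
```

```text
above t 22.0 pos [0.4629 0.3659 0.22  ] gap 0.993 F [-0.6 -0.6 -1.2] grip 0.0 q6 -1.36
down hit=False t 23.5 pos [0.4631 0.3667 0.0249] gap 1.002 F [ 0.6 -0.5  0.3] grip 0.0 q6 -1.36
grabbed t 24.1 pos [0.4626 0.3664 0.0242] gap 0.227 F [-0.2  0.4  1.7] grip 49.3 q6 -1.36
lifted t 25.1 pos [0.4616 0.3658 0.1426] gap 0.228 F [ 1.2 -0.5 -0.2] grip 49.0 q6 -1.36
over t 25.9 pos [0.6201 0.3228 0.1416] gap 0.23 F [-0.8 -0.3 -1.1] grip 48.8 q6 -1.92
set hit=True t 27.2 pos [0.6215 0.3229 0.0272] gap 0.227 F [-1.8 -0.1  5.3] grip 49.6 q6 -1.92
released t 29.0 pos [0.6207 0.3226 0.2259] gap 1.002 F [-0.1 -0.6 -0.7] grip 0.0 q6 -1.92
```

View pics/t1.png

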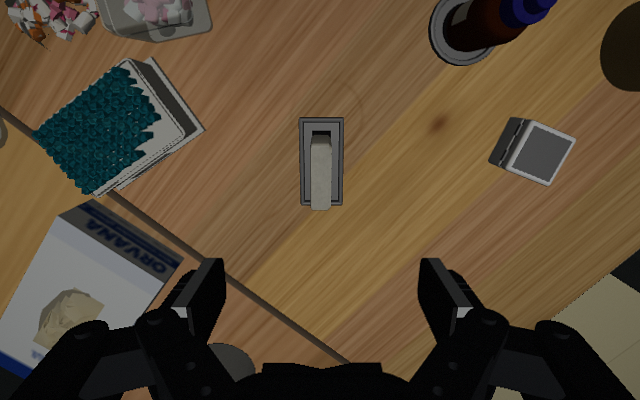

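The timer stands inside the oblong tray at (321,165), seated at floor height. I now go over the forceps for a close look.

```bash
python3 - <<'E'
from pp import *
a=res["forceps_mid"]
movep([a[0],a[1],.19],tool(a[0],a[1],0));sleep(.2);note("ab")
f=cam("wrist")
d=silhouettes("wrist","forceps_mid");im=f["img"][:,:,::-1].copy()
print([(x["centre"],x["mask"].sum(),x["score"]) for x in d])
ys,xs=np.nonzero(d[0]["mask"])
P=np.array([onplane(f,(x,y),.0045) for x,y in zip(xs,ys)],np.float32)
r=cv2.minAreaRect(P);print(r, [onplane(f,q["centre"],.0045) for q in tip_of("wrist","forceps_mid")])
b=proj(f,np.c_[cv2.boxPoints(r),np.full(4,.0045)]).astype(int);cv2.polylines(im,[b],True,(0,255,0),1)
cv2.imwrite("pics/f1.png",im)
E
```

```text
ab t 31.9 pos [ 0.4576 -0.3895  0.19  ] gap 0.997 F [ 0.8  0.1 -0.3] grip 0.0 q6 0.74
[([310.7, 168.7], np.int64(754), 0.78)]
((0.45509082078933716, -0.38999444246292114), (0.018917065113782883, 0.1370297372341156), 3.545347213745117) [array([ 0.45327392, -0.38875682])]
```

View pics/f1.png

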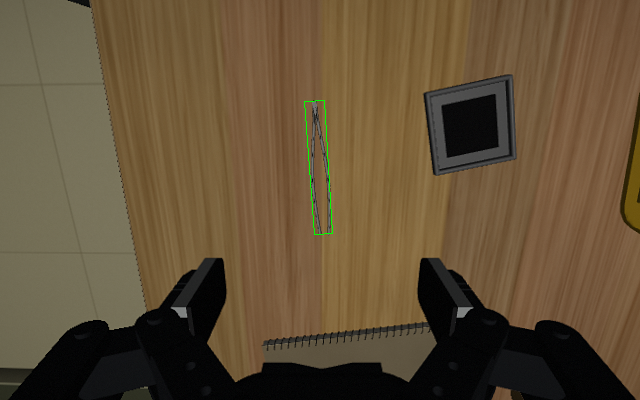

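The forceps run from (315,102) to (324,234), and the fitted rectangle is 137 × 19 mm at (0.455, -0.390). Picking them up.

```bash
python3 - <<'E'
from pp import *
t=res["long_tray"]
pick(.455,-.390,.062,.002,35,up=.13,hi=.15)
place(t[0],t[1],t[2],.0052,up=.2)
f=cam("wrist");cv2.imwrite("pics/f2.png",f["img"][:,:,::-1])
E
```

```text
above t 32.3 pos [ 0.4538 -0.3887  0.1487] gap 1.002 F [-0.5 -0.   0. ] grip 0.0 q6 0.68
down hit=False t 33.4 pos [ 0.4557 -0.3907  0.0031] gap 0.999 F [-0.6 -0.1 -0.6] grip 0.0 q6 0.68
grabbed t 34.1 pos [ 0.455  -0.3901  0.0023] gap 0.188 F [-0.5  1.1  3.7] grip 34.3 q6 0.68
lifted t 35.2 pos [ 0.4544 -0.3893  0.1307] gap 0.192 F [ 0.1  0.9 -0.3] grip 34.1 q6 0.68
over t 36.5 pos [ 0.6173 -0.1411  0.1305] gap 0.189 F [ 0.5 -0.1  0.3] grip 34.1 q6 1.44
set hit=True t 37.9 pos [ 0.6182 -0.1405  0.0053] gap 0.186 F [-1.6  0.2  5.7] grip 34.8 q6 1.44
released t 39.7 pos [ 0.6171 -0.1401  0.204 ] gap 1.003 F [ 0.1 -0.5  0.3] grip 0.0 q6 1.44
```

View pics/f2.png

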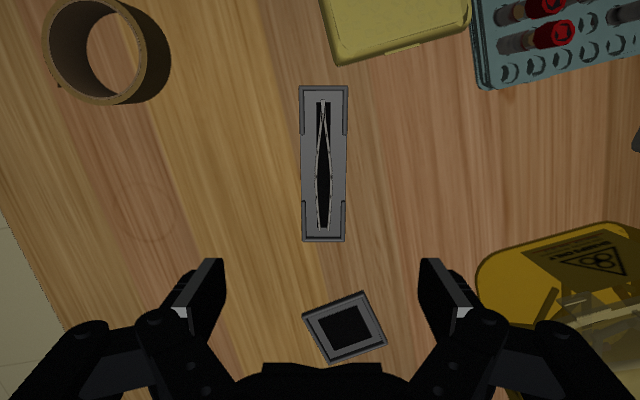

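The forceps lie flat on the inlay in the long tray at (323,165). The box is last.

```bash
python3 - <<'E'
from pp import *
a=res["cuvette_box_mid"];t=res["square_tray"]
pick(a[0],a[1],a[2],.015,50,up=.14,hi=.21,sym=np.pi/2)
place(t[0],t[1],t[2],.0182,up=.2,sym=np.pi/2)
f=cam("wrist");cv2.imwrite("pics/c1.png",f["img"][:,:,::-1])
move_l([.45,-.345,.3],.2)
f=cam("side");cv2.imwrite("pics/end.png",cv2.resize(f["img"][120:340,180:480,::-1],None,fx=2.5,fy=2.5,interpolation=cv2.INTER_CUBIC))
E
```

```text
above t 41.0 pos [0.4689 0.1632 0.21  ] gap 0.992 F [-0.4  0.4 -0.1] grip 0.0 q6 1.4
down hit=False t 42.5 pos [0.4687 0.1639 0.0157] gap 0.998 F [ 0.1 -0.6  0.5] grip 0.0 q6 1.4
grabbed t 42.9 pos [0.4687 0.1639 0.0158] gap 0.619 F [-0.2  0.   5.7] grip 53.1 q6 1.4
lifted t 44.1 pos [0.4672 0.1636 0.154 ] gap 0.621 F [ 0.6 -0.7 -0.8] grip 52.4 q6 1.4
over t 46.3 pos [ 0.6018 -0.3437  0.154 ] gap 0.615 F [-0.6  0.5 -0.5] grip 52.4 q6 0.74
set hit=True t 47.7 pos [ 0.6024 -0.345   0.0188] gap 0.62 F [-0.1 -0.9  4. ] grip 53.0 q6 0.74
released t 49.3 pos [ 0.6013 -0.3441  0.2168] gap 1.003 F [-0.3  0.6 -0.9] grip 0.0 q6 0.74
```

View pics/c1.png

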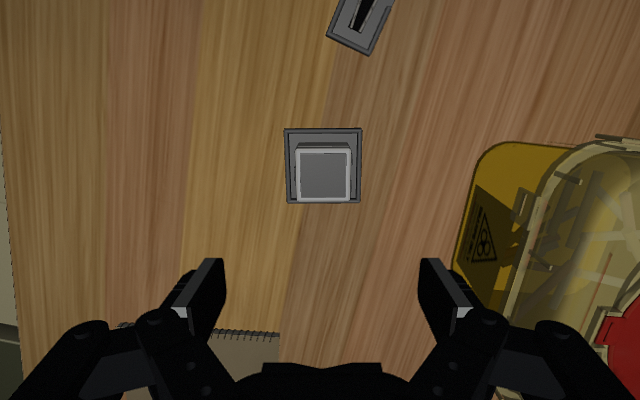

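View pics/end.png

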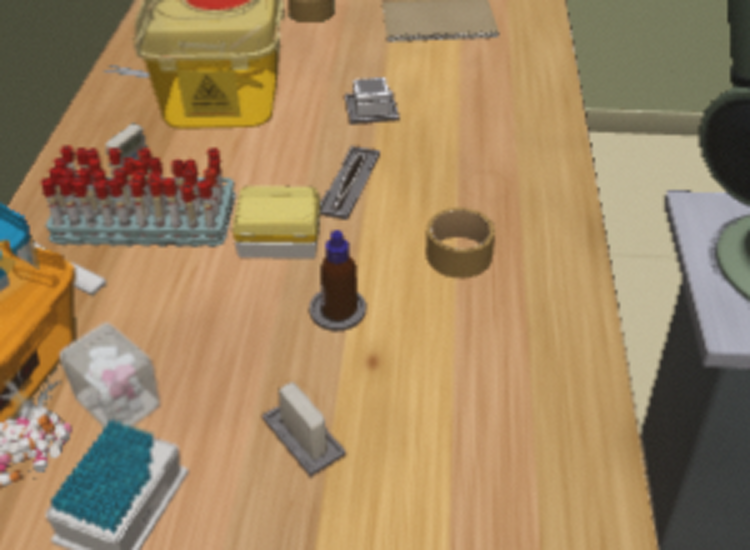

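The box sits in the square tray at (323,168). The side view shows all four things in their trays, with the tape (460,242) and the tip box (278,220) where they were.

```bash
python3 -c "
from cell import *
print(sign_off())"
```

```text
the job is handed in; nothing more can be done
None
```

The bottle, timer, forceps and box each sit on the floor of their own tray, with the bottle and timer upright and the forceps flat. The tape roll and tip box were not moved. I handed the job in at about 50 s on the robot's clock, but the sign-off returned no verdict.

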